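# Make up a box of segments and show the sample to the inspection camera

### The job

Make the open white box up to exactly three segments: one is in it already, so lay any two of the four plain grey segments from the blue mat flat on its floor, let go of them, and leave the other two and everything else where they are. Then pick up the copper-ended sample segment and show it to the inspection camera: hold its copper end on the lens's line of sight, straight above the yellow dot (11 cm in front of the glass), with the length of the segment in line with the lens, which looks down at a slant, and the copper end face towards the glass. Finish holding it still in the air there; do not put it down or let go.

Things in the scene. Friction and masses are not known exactly. Their poses are not given: they have to be found in the camera images.
- grey1: grey-brown metal segment, a rectangular bar 50 x 14 x 22 mm (its own x, y, z), about 120 g (0.08 to 0.17 kg), rigid; it starts lying on the dark blue mat with z up, 22 mm tall; origin at the centre of the bar, x along its length. One of four alike, any two of which go into the box
- grey2: grey-brown metal segment, a rectangular bar 50 x 14 x 22 mm (its own x, y, z), about 120 g (0.08 to 0.17 kg), rigid; it starts lying on the dark blue mat with z up, 22 mm tall; origin at the centre of the bar, x along its length. Same as grey1
- grey3: grey-brown metal segment, a rectangular bar 50 x 14 x 22 mm (its own x, y, z), about 120 g (0.08 to 0.17 kg), rigid; it starts lying on the dark blue mat with z up, 22 mm tall; origin at the centre of the bar, x along its length. Same as grey1
- grey4: grey-brown metal segment, a rectangular bar 50 x 14 x 22 mm (its own x, y, z), about 120 g (0.08 to 0.17 kg), rigid; it starts lying on the dark blue mat with z up, 22 mm tall; origin at the centre of the bar, x along its length. Same as grey1
- packed: the grey segment that is already in the white box, same bar 50 x 14 x 22 mm, origin at its centre; it lies across the middle of the box's short side at about box y = +60 mm, its length along the box's x to within about 0.2 rad; it stays in the box
- sample: the sample segment: the same bar 50 x 14 x 22 mm, about 120 g (0.08 to 0.17 kg), whose last 12 mm at its +x end are bright copper; starts flat on the mat with z up among the grey ones; origin at its centre, x along its length towards the copper end
- sample_end (a point): centre of the sample's copper end face, 25 mm from its centre along its x
- box: open white packing box, fixed, outer 150 (x) x 210 (y) x 30 mm high, walls and floor 5 mm thick; origin at the centre of its underside, on the table, z up. Free room for two more segments on its floor at about y = 0 and y = -50 mm, lengths along its x
- mat: dark blue rubber mat, fixed, 270 (x) x 320 (y) x 2 mm thick; origin at the centre of its underside, on the table
- station: fixed aluminium base plate of the inspection camera, 90 mm wide, 6 mm thick, from 45 mm before to 215 mm behind its origin along its x; a 24 mm yellow dot is on it; origin on the table under the centre of the dot. A 22 mm round post stands 185 mm behind the dot (+x), about 240 mm high, and carries the camera
- camera: inspection camera, fixed on the post: blue box 65 x 50 x 50 mm, black lens barrel 40 mm across, pale ring light. Its origin is NOT in it but at its focus point in the air, straight above the yellow dot, 170 mm above the table. x runs from the focus to the lens, rising 25 degrees; the glass is at x = 110 mm; y is level. The copper end belongs at this origin, sample x along this x
- calliper: loose digital calliper of steel and black plastic, 200 mm long (y), lying on the table beyond the mat; leave alone; origin under its beam
- jar: loose white jar with black cap, 56 mm across and 75 mm high, beyond the mat; leave alone; origin at the centre of its underside
Things that resemble listed ones, but are neither listed nor needed, are in the scene too. Leave any turquoise look-alike of the grey3 alone.

How it is judged:
On the way, in this order (a step that is already met when the one before it is completed fails the run):
1. exactly two more grey segments lie on the box's floor, let go, the other two left within 30 mm of where they were (((x of grey1 in the frame of box between -0.07 and 0.07 m and y of grey1 in the frame of box between -0.1 and 0.1 m and z of each of grey1, grey2 in the frame of box below 0.021 m and contact force between each of grey1, grey2 and the fingers below 0.1 N and linear speed of each of grey1, grey2 below 0.03 m/s and x of grey2 in the frame of box between -0.07 and 0.07 m and y of grey2 in the frame of box between -0.1 and 0.1 m and distance of each of grey3, grey4 from where it was at the start of the episode below 0.03 m) or (x of grey1 in the frame of box between -0.07 and 0.07 m and y of grey1 in the frame of box between -0.1 and 0.1 m and z of each of grey1, grey3 in the frame of box below 0.021 m and contact force between each of grey1, grey3 and the fingers below 0.1 N and linear speed of each of grey1, grey3 below 0.03 m/s and distance of each of grey2, grey4 from where it was at the start of the episode below 0.03 m and x of grey3 in the frame of box between -0.07 and 0.07 m and y of grey3 in the frame of box between -0.1 and 0.1 m) or (x of grey1 in the frame of box between -0.07 and 0.07 m and y of grey1 in the frame of box between -0.1 and 0.1 m and z of each of grey1, grey4 in the frame of box below 0.021 m and contact force between each of grey1, grey4 and the fingers below 0.1 N and linear speed of each of grey1, grey4 below 0.03 m/s and distance of each of grey2, grey3 from where it was at the start of the episode below 0.03 m and x of grey4 in the frame of box between -0.07 and 0.07 m and y of grey4 in the frame of box between -0.1 and 0.1 m) or (distance of each of grey1, grey4 from where it was at the start of the episode below 0.03 m and x of grey2 in the frame of box between -0.07 and 0.07 m and y of grey2 in the frame of box between -0.1 and 0.1 m and z of each of grey2, grey3 in the frame of box below 0.021 m and contact force between each of grey2, grey3 and the fingers below 0.1 N and linear speed of each of grey2, grey3 below 0.03 m/s and x of grey3 in the frame of box between -0.07 and 0.07 m and y of grey3 in the frame of box between -0.1 and 0.1 m) or (distance of each of grey1, grey3 from where it was at the start of the episode below 0.03 m and x of grey2 in the frame of box between -0.07 and 0.07 m and y of grey2 in the frame of box between -0.1 and 0.1 m and z of each of grey2, grey4 in the frame of box below 0.021 m and contact force between each of grey2, grey4 and the fingers below 0.1 N and linear speed of each of grey2, grey4 below 0.03 m/s and x of grey4 in the frame of box between -0.07 and 0.07 m and y of grey4 in the frame of box between -0.1 and 0.1 m) or (distance of each of grey1, grey2 from where it was at the start of the episode below 0.03 m and x of grey3 in the frame of box between -0.07 and 0.07 m and y of grey3 in the frame of box between -0.1 and 0.1 m and z of each of grey3, grey4 in the frame of box below 0.021 m and contact force between each of grey3, grey4 and the fingers below 0.1 N and linear speed of each of grey3, grey4 below 0.03 m/s and x of grey4 in the frame of box between -0.07 and 0.07 m and y of grey4 in the frame of box between -0.1 and 0.1 m)) and x of packed in the frame of box between -0.07 and 0.07 m and y of packed in the frame of box between -0.1 and 0.1 m and z of packed in the frame of box below 0.021 m), for 0.2 s.
2. the sample is lifted off the mat (height (world z) of sample above 0.08 m), for 0.1 s.
At the end, for the whole second after the job is handed in: Fingers hold the sample still in the air, clear of the station; copper end face within 18 mm of the focus point, length within 0.2 rad of the line of sight, copper towards the lens. Three segments lie flat in the box, let go; the other two grey ones within 30 mm of their start (all of step 1 and distance between sample_end and camera below 0.018 m and angle between the x axis of sample and the x axis of camera, either way round below 0.2 rad and x of sample in the frame of camera below -0.01 m and height (world z) of sample above 0.1 m and contact force between sample and the fingers above 1 N and contact force between sample and station below 0.1 N and linear speed of sample below 0.03 m/s and angular speed of sample below 0.2 rad/s); the arm keeps its last pose, push and grip.
It fails at once if the calliper is moved more than 30 mm (distance of calliper from where it was at the start of the episode above 0.03 m).
It fails at once if the jar is moved more than 30 mm (distance of jar from where it was at the start of the episode above 0.03 m).
It also fails if it takes over 67 s, if anything falls off the work surface, if the arm or the gripper's body presses on something with over 40 N, if the wrist force passes 120 N, or if a joint passes its speed limit or range.

### The arm

A 7-joint arm with a two-finger parallel gripper is mounted at the origin on the work surface. World frame = base frame: x ahead of the robot, y to its left, z up, the work surface at z = 0. Lengths are in m, angles in rad, forces in N, time in s.
With the tool pointing down it reaches from about 0.4 to 0.85 m from the base axis. Payload 10.4 kg.
Tool frame: the origin (TCP) lies midway between the tips of the shut fingers; the grasp point (between the pads) lies 19 mm behind it (env.pinch_z is the distance from the TCP to the grasp point, in m); x points along the fingers, y is the direction in which the jaws open and shut, and the axes are right-handed (so a half turn about x gives the same grasp; the last joint's range is limited). The gripper opens to 87 mm and grips with 3 to 60 N. Pads are 19 mm wide; open, the fingers measure 117 mm over their backs; the gripper's body (75 mm by 190 mm) begins 51 mm behind the grasp point.
Start: joints at [1.121, 0.332, -0.065, 1.46, 0.022, 1.35, -0.088], TCP at [0.259, -0.569, 0.201] pointing down, gripper open.
Joint ranges: [-2.6, 2.6], [-0.5, 2.12], [-1.47, 1.34], [0.16, 2.42], [-1.27, 4.41], [0.06, 2.06], [-2.6, 2.6]. Speed limits (rad/s): [2.22, 2.22, 2.79, 2.79, 3.14, 3.14, 3.14].

### API

Orientations are given as a 3x3 rotation matrix whose columns are the frame's x, y, z axes.
In Python, from bench import readout, optics, job, env gives the robot as it stands.
- The arm moves only by the tool servo_tool, never from a script. Its argument "series" is a list of rows, each a list of 3 entries, a list of its own where there are three numbers: the shift along the world's x, y, z in cm, then the turn about the world's z in degrees, then the gripper's target within -1 to 1 (fully open at 1, half-way at 0, shut at -1). In form: [[[tx, ty, tz], yaw, jaw], ...]. A call has 1 to 12 rows; each row is the pose to reach, as a shift and turn from the pose commanded when the call began; what a row does not reach only later rows make up. A row lasts 1/8 s, in which the tool goes at most 62.5 mm and 10.7 degrees, less where a joint would pass 70% of its speed; a pose out of reach is approached as far as the arm can. A call with a gripper value outside its range is refused whole. The fingers move at their own pace and stop on an object; the grip force is fixed at half the most. Time passes only in rows, so rows that repeat a pose let the fingers close. It gives the time, the measured TCP pose, the force and the opening at its end, in the units of the state.
- readout.get_state(): the state, without advancing time (a new reading comes with each control period).
- optics.capture(name): name is "scene" or "side" or "wrist"; returns a dict with "image" (400x640x3 uint8, red, green, blue), "fx", "fy", "cx", "cy" (pixels), "k1" (the pictures are not rectified: a ray, as slopes to the right and down, at radius r is drawn at 1 + k1 r^2 times it, then the intrinsics apply), "T" (4x4, takes a point from camera to world coordinates); the wrist camera has in their place "hand_eye" (4x4, takes a point from camera to tool coordinates, whose origin is the TCP and whose axes are the tool frame's). Camera axes: x right, y down, z forward; pixel columns grow to the right and rows downward; lengths in m; the calibration is good to about 2 mm. A picture is of the moment at which its call begins: read the wrist's pose just before it. There is no depth.
- job.close_job(): hands the job in, once; it reports no verdict.
The state is a dict: "clock": time; "qpos": joint angles; "qvel": joint speeds; "joint_torque": joint torques, N m; "ee_pos": TCP position; "orientation": TCP orientation; "force": force on the tool from outside, world axes, zero at the start; "wrist_torque": the same for the moment, N m; "grip_width": finger opening in m.
Only numpy, scipy, OpenCV 4.12 (cv2) and the standard library are available. Lean on these libraries where they do the work, as an engineer would, in place of code of your own. Each camera call takes 0.05 s, during which the arm holds its last target. There are 200 camera calls.

## Working session

There is one attempt and no reset: what is moved stays moved. The work goes in short steps, Python scripts to look and compute and a tool call to move; the robot and the scene stay as the last step left them, time stands still between calls to the robot, and variables do not carry over. Pictures are saved under pics/ and viewed, about 8 in all and at most 12, crops included, and the job is handed in when it is done.

Besides the shell and the picture viewer there is one more tool, called after "Request:" as name(argument=value, ...) on one line, values as JSON. servo_tool: Moves the arm, as the interface text tells. Its arguments: {"type":"object","properties":{"series":{"type":"array"}},"required":["series"]}

```bash
ls; mkdir -p pics
cat > h.py <<'E'
import numpy as np, cv2
from bench import readout, optics, job, env
def cap(name, fn=None):
    s=readout.get_state(); c=optics.capture(name)
    if name=="wrist":
        T=np.eye(4);T[:3,:3]=np.array(s["orientation"]);T[:3,3]=s["ee_pos"];c["T"]=T@np.array(c["hand_eye"])
    c["T"]=np.array(c["T"])
    if fn: cv2.imwrite("pics/"+fn,c["image"][:,:,::-1])
    return c
def K(c): return np.array([[c["fx"],0,c["cx"]],[0,c["fy"],c["cy"]],[0,0,1.]]),np.array([c["k1"],0,0,0,0.])
def w(c,uv,z):
    k,d=K(c); p=cv2.undistortPoints(np.array(uv,float).reshape(-1,1,2),k,d)[:,0]
    r=np.c_[p,np.ones(len(p))]@c["T"][:3,:3].T; o=c["T"][:3,3]
    return o+r*((z-o[2])/r[:,2])[:,None]
def px(c,P):
    k,d=K(c);R=c["T"][:3,:3].T
    return cv2.projectPoints(np.array(P,float).reshape(-1,3),cv2.Rodrigues(R)[0],-R@c["T"][:3,3],k,d)[0][:,0]
E
python3 - <<'E'
from h import *
np.set_printoptions(precision=3,suppress=True)
for n in("scene","side","wrist"):
    c=cap(n,n+"0.png"); print(n,c["fx"],c["cx"],c["cy"],c["k1"]);print(c["T"])
    if n=="wrist":print(c["hand_eye"])
s=readout.get_state();print(s);print(env.pinch_z)
E
```

```text
pics
scene 459.5426717364245 316.48816617368146 196.7141042816612 -0.07012861485197139
[[-0.471  0.48  -0.741  1.389]
 [ 0.882  0.244 -0.403  0.507]
 [-0.013 -0.843 -0.538  0.751]
 [ 0.     0.     0.     1.   ]]
side 475.739690004251 325.038805304124 208.76330873225834 -0.1152256106812038
[[-0.817 -0.328  0.474  0.056]
 [-0.577  0.464 -0.672  0.692]
 [ 0.    -0.823 -0.569  0.682]
 [ 0.     0.     0.     1.   ]]
wrist 306.8792920786485 324.59651850382596 193.76806081614322 0.007314585439058502
[[ 0.414 -0.877 -0.245  0.326]
 [-0.91  -0.399 -0.111 -0.539]
 [-0.     0.269 -0.963  0.384]
 [ 0.     0.     0.     1.   ]]
[[-0.001 -0.269  0.963 -0.184]
 [ 1.    -0.     0.001  0.001]
 [-0.     0.963  0.269 -0.073]
 [ 0.     0.     0.     1.   ]]
{'clock': 0.15, 'qpos': array([ 1.121,  0.333, -0.065,  1.461,  0.022,  1.35 , -0.089]), 'qvel': array([ 0.001, -0.004,  0.001, -0.004, -0.   , -0.001,  0.001]), 'joint_torque': array([  0.002, -62.363,   0.025, -39.014,  -0.061,   0.037,   0.   ]), 'ee_pos': array([ 0.259, -0.569,  0.201]), 'orientation': array([[-0.   ,  0.414, -0.91 ],
       [ 0.001, -0.91 , -0.414],
       [-1.   , -0.001,  0.   ]]), 'force': array([ 0.097, -0.072,  0.012]), 'wrist_torque': array([-0.019, -0.017,  0.055]), 'grip_width': 0.08698849758158923}
0.0187
```

View pics/scene0.png

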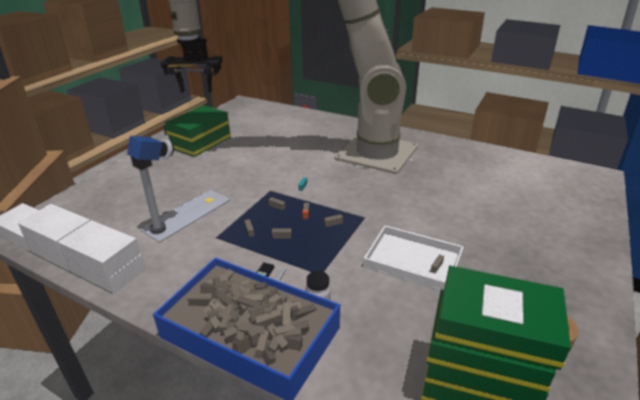

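View pics/side0.png

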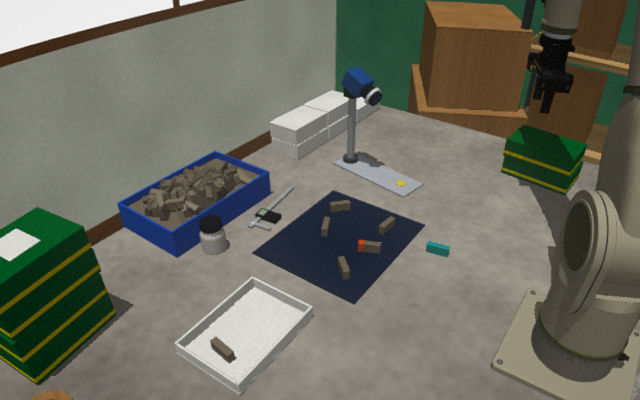

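Scene: the four greys are at (277,203), (249,228), (282,233) and (333,221), with the sample's copper end at (306,212). The turquoise look-alike at (303,183) is off the mat and gets ignored. In the side view the greys are at (340,206), (326,226), (387,225) and (344,267). The sample is at (370,246), copper to its left. The box is lower left, and the dot is at (401,184).

Run:
```python
from h import *
np.set_printoptions(precision=3,suppress=True)
for n,roi in(("side",(255,192,425,300)),("scene",(220,193,364,268))):
    c=cap(n); im=c["image"].astype(int); r,g,b=im[...,0],im[...,1],im[...,2]
    x0,y0,x1,y1=roi
    mat=((b-r)>12).astype(np.uint8); m=np.zeros_like(mat); m[y0:y1,x0:x1]=mat[y0:y1,x0:x1]
    nl,lab,st,_=cv2.connectedComponentsWithStats(m); L=1+np.argmax(st[1:,4])
    ct=max(cv2.findContours((lab==L).astype(np.uint8),0,1)[0],key=cv2.contourArea)
    hull=cv2.convexHull(ct); q=cv2.approxPolyDP(hull,6,True)[:,0]
    print(n,"mat",q.tolist(),w(c,q,0.002).round(3).tolist())
    f=np.zeros_like(mat); cv2.fillConvexPoly(f,hull,1); f=cv2.erode(f,np.ones((3,3)))
    o=f*(r-b>-2)
    nl,lab,st,cen=cv2.connectedComponentsWithStats(o.astype(np.uint8))
    for i in range(1,nl):
        if st[i,4]<20: continue
        ys,xs=np.where(lab==i); P=w(c,np.c_[xs,ys],0.013)[:,:2]
        cp=(r-g>60)[ys,xs]
        mu=P.mean(0); _,_,V=np.linalg.svd(P-mu); e=(P-mu)@V.T
        print(cen[i].round(),st[i,4],"pos",mu,"ang",np.degrees(np.arctan2(V[0,1],V[0,0])).round(),"ext",np.ptp(e,axis=0),"copper",cp.sum(),P[cp].mean(0) if cp.any() else "")
c=cap("side")
print("box",w(c,[[253,279],[312,311],[242,389],[177,347]],0.03))
print("dot",w(c,[[401,183.5]],0.006))
cv2.imwrite("pics/c1.png",cv2.resize(c["image"][170:370,170:430,::-1],None,fx=3,fy=3,interpolation=2))
c=cap("scene");print("dot",w(c,[[209.5,200.5]],0.006)); print("box",w(c,[[381,229],[463,243],[452,288],[365,258]],.03))
```

```text
side mat [[255, 251], [331, 192], [423, 225], [357, 299]] [[0.655, 0.114, 0.002], [0.655, -0.185, 0.002], [0.391, -0.192, 0.002], [0.39, 0.108, 0.002]]
[340. 205.] 210 pos [ 0.593 -0.133] ang 66.0 ext [0.065 0.051] copper 0 
[325. 226.] 138 pos [ 0.573 -0.042] ang 120.0 ext [0.076 0.019] copper 0 
[386. 225.] 184 pos [ 0.457 -0.128] ang 96.0 ext [0.076 0.029] copper 0 
[369. 246.] 274 pos [ 0.451 -0.036] ang -162.0 ext [0.057 0.046] copper 52 [ 0.468 -0.03 ]
[343. 267.] 196 pos [0.458 0.055] ang 134.0 ext [0.073 0.021] copper 0 
scene mat [[220, 238], [268, 193], [363, 218], [325, 267], [301, 267]] [[0.656, -0.187, 0.002], [0.406, -0.197, 0.002], [0.397, 0.116, 0.002], [0.63, 0.115, 0.002], [0.657, 0.063, 0.002]]
[277. 203.] 138 pos [ 0.456 -0.134] ang 67.0 ext [0.074 0.042] copper 0 
[305. 211.] 106 pos [ 0.455 -0.038] ang 27.0 ext [0.081 0.019] copper 28 [ 0.461 -0.035]
[333. 220.] 159 pos [0.457 0.052] ang -24.0 ext [0.065 0.045] copper 0 
[249. 227.] 101 pos [ 0.592 -0.136] ang 45.0 ext [0.075 0.018] copper 0 
[281. 233.] 170 pos [ 0.574 -0.045] ang 109.0 ext [0.056 0.041] copper 0 
box [[0.575 0.205 0.03 ]
 [0.428 0.206 0.03 ]
 [0.418 0.405 0.03 ]
 [0.566 0.41  0.03 ]]
dot [[ 0.521 -0.325  0.006]]
dot [[ 0.527 -0.327  0.006]]
box [[0.458 0.192 0.03 ]
 [0.42  0.398 0.03 ]
 [0.593 0.414 0.03 ]
 [0.585 0.201 0.03 ]]
```

View pics/c1.png

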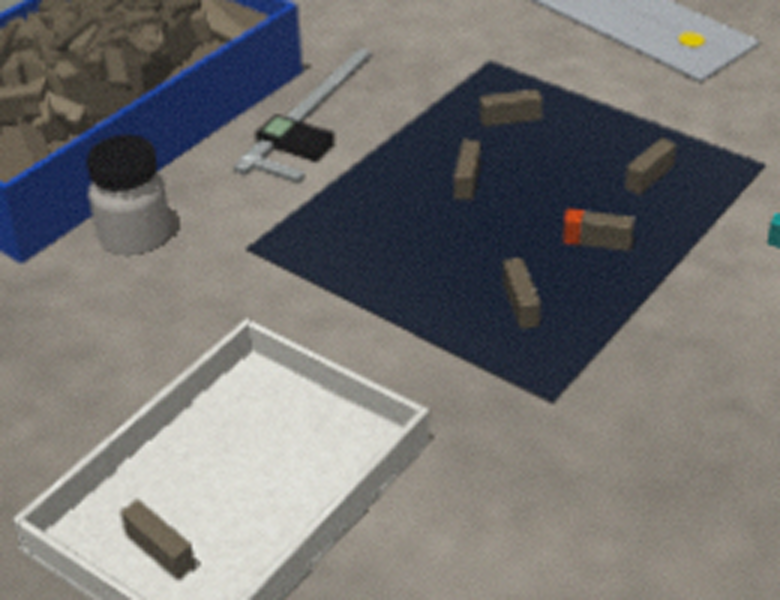

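Run:
```python
from h import *
np.set_printoptions(precision=3,suppress=True)
c=cap("side");print("post",w(c,[[350,160]],0.006),"plate",w(c,[[422,186],[405,195],[333,162]],0.006)); print("green",w(c,[[503,172],[572,190],[586,150]],0.0))
c=cap("scene");print("post",w(c,[[157,230]],0.006),"green",w(c,[[166,138],[187,152],[229,135]],0.0))
```

```text
post [[ 0.705 -0.356  0.006]] plate [[ 0.468 -0.347  0.006]
 [ 0.486 -0.28   0.006]
 [ 0.739 -0.317  0.006]]
green [[ 0.312 -0.565  0.   ]
 [ 0.118 -0.585  0.   ]
 [ 0.13  -0.873  0.   ]]
post [[ 0.712 -0.362  0.006]] green [[ 0.246 -0.775  0.   ]
 [ 0.301 -0.618  0.   ]
 [ 0.115 -0.569  0.   ]]
```

Request:
servo_tool(series=[[[0,2,5],0,0.2],[[22,55,5],0,0.2],[[22,55,5],0,0.2],[[22,55,5],0,0.2],[[22,55,5],0,0.2],[[22,55,5],0,0.2],[[22,55,5],0,0.2],[[22,55,5],0,0.2],[[22,55,5],0,0.2],[[22,55,5],0,0.2],[[22,55,5],0,0.2],[[22,55,5],0,0.2]])

```text
clock: 1.95
ee_pos: [0.4787, -0.0188, 0.2512]
orientation: [[-0.0, 0.415, -0.91], [-0.0, -0.91, -0.415], [-1.0, 0.0, 0.0]]
force: [-0.1, -0.5, 0.2]
grip_width: 0.0521
```

```bash
cat > seg.py <<'E'
from h import *
np.set_printoptions(precision=3,suppress=True)
from scipy.optimize import least_squares
def bars(c,show=True):
    im=c["image"].astype(int); r,g,b=im[...,0],im[...,1],im[...,2]
    m=((b-r)>12).astype(np.uint8); nl,lab,st,_=cv2.connectedComponentsWithStats(m); L=1+np.argmax(st[1:,4])
    hull=cv2.convexHull(max(cv2.findContours((lab==L).astype(np.uint8),0,1)[0],key=cv2.contourArea))
    f=np.zeros_like(m); cv2.fillConvexPoly(f,hull,1); f=cv2.erode(f,np.ones((3,3)))
    o=(f*(r-b>-2)).astype(np.uint8); nl,lab,st,cen=cv2.connectedComponentsWithStats(o); out=[]
    box=np.array([[x,y,z] for x in(-.025,.025) for y in(-.007,.007) for z in(.002,.024)])
    for i in range(1,nl):
        if not 60<st[i,4]<8000: continue
        mk=(lab==i).astype(np.uint8); ys,xs=np.where(mk); P=w(c,np.c_[xs,ys],.02)[:,:2]; mu=P.mean(0)
        V=np.linalg.svd(P-mu,full_matrices=False)[2][0]
        cm=lambda M:np.array([v/M["m00"] for v in(M["m10"],M["m01"])]+[M[k]/M["m00"] for k in("mu20","mu11","mu02")])
        ob=cm(cv2.moments(mk,True))
        def res(p):
            R=np.array([[np.cos(p[2]),-np.sin(p[2])],[np.sin(p[2]),np.cos(p[2])]])
            Q=box.copy(); Q[:,:2]=Q[:,:2]@R.T+p[:2]
            h=cv2.convexHull(px(c,Q).astype(np.float32))
            e=cm(cv2.moments(h))-ob; e[2:]/=8; return e
        s=least_squares(res,[*mu,np.arctan2(V[1],V[0])],diff_step=1e-4,x_scale=[.01,.01,.1])
        cp=(r-g>60)[ys,xs]
        out.append((s.x,cp.sum()))
        if show: print("px",cen[i].round(),st[i,4],"pos",s.x[:2],"yaw",np.degrees(s.x[2]).round(1),"res",s.cost.round(2),"copper",cp.sum(),P[cp].mean(0) if cp.sum()>9 else "")
    return out
E
python3 - <<'E'
from seg import *
c=cap("wrist","w1.png"); print(readout.get_state()["ee_pos"]); bars(c)
E
```

```text
[ 0.479 -0.02   0.251]
px [373. 106.] 468 pos [ 0.574 -0.046] yaw -63.0 res 0.2 copper 0 
px [440. 121.] 615 pos [ 0.594 -0.137] yaw -131.8 res 0.1 copper 0 
px [271. 155.] 443 pos [0.459 0.052] yaw 138.7 res 0.08 copper 0 
px [329. 186.] 415 pos [ 0.452 -0.039] yaw -156.7 res 0.1 copper 89 [ 0.469 -0.032]
px [390. 208.] 458 pos [ 0.458 -0.133] yaw -94.7 res 0.05 copper 0 
px [384. 238.] 377 pos [ 0.413 -0.147] yaw -102.5 res 4.48 copper 0
```

View pics/w1.png

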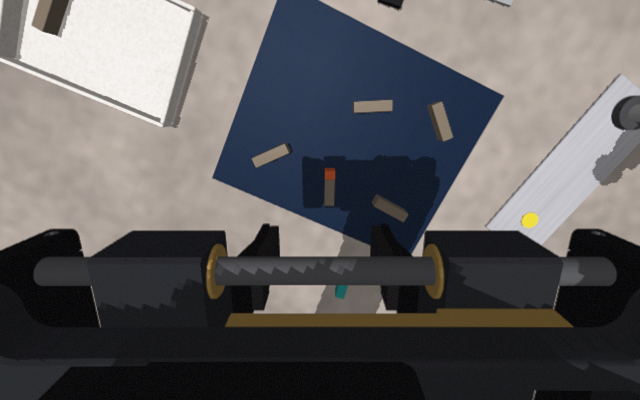

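Wrist view: greys at (373,106), (440,121), (271,155) and (390,208). The sample is at (329,186) with its copper at the top, (329,174). The box is at upper left and the dot at (530,220). All of this agrees with the other two cameras, so I'll pick the grey at (271,155).

Request:
servo_tool(series=[[[-2,7.1,-10],-66,0],[[-2,7.1,-18],-66,0],[[-2,7.1,-18],-66,0],[[-2,7.1,-18],-66,0],[[-2,7.1,-18],-66,0],[[-2,7.1,-18],-66,0],[[-2,7.1,-18],-66,0],[[-2,7.1,-21.5],-66,0],[[-2,7.1,-23.5],-66,0],[[-2,7.1,-24.5],-66,0],[[-2,7.1,-24.5],-66,0]])

```text
clock: 3.38
ee_pos: [0.4586, 0.0517, 0.0062]
orientation: [[-0.001, -0.662, -0.749], [-0.0, -0.749, 0.662], [-1.0, 0.001, 0.0]]
force: [-0.2, 0.1, 0.0]
grip_width: 0.0437
```

Request:
servo_tool(series=[[[0,0,0],0,-0.6],[[0,0,0],0,-1],[[0,0,0],0,-1],[[0,0,0],0,-1],[[0,0,0],0,-1],[[0,0,3],0,-1],[[0,0,6],0,-1]])

```text
clock: 4.25
ee_pos: [0.4584, 0.0521, 0.0668]
orientation: [[-0.001, -0.663, -0.749], [0.0, -0.749, 0.663], [-1.0, 0.001, 0.001]]
force: [1.0, -0.3, 0.2]
grip_width: 0.0005
```

Missed: the fingers shut fully. Looking again.

Run:
```python
from seg import *
c=cap("side"); print(readout.get_state()["ee_pos"])
a=cv2.resize(c["image"][170:320,250:450,::-1],None,fx=4,fy=4,interpolation=2)
cv2.imwrite("pics/s2.png",a)
print(px(c,[[.459,.052,.024],[.459,.052,.002]]))
c=cap("wrist","w2.png"); bars(c)
```

```text
[0.461 0.053 0.071]
[[343.888 262.211]
 [343.642 270.049]]
px [313.  17.] 869 pos [ 0.566 -0.027] yaw 85.1 res 924.82 copper 0 
px [523.  38.] 2285 pos [ 0.458 -0.132] yaw 85.9 res 5.58 copper 0 
px [421. 135.] 1491 pos [ 0.452 -0.039] yaw -156.4 res 0.29 copper 430 [ 0.47  -0.032]
px [325. 201.] 1091 pos [0.461 0.051] yaw 138.8 res 25.86 copper 0
```

View pics/s2.png

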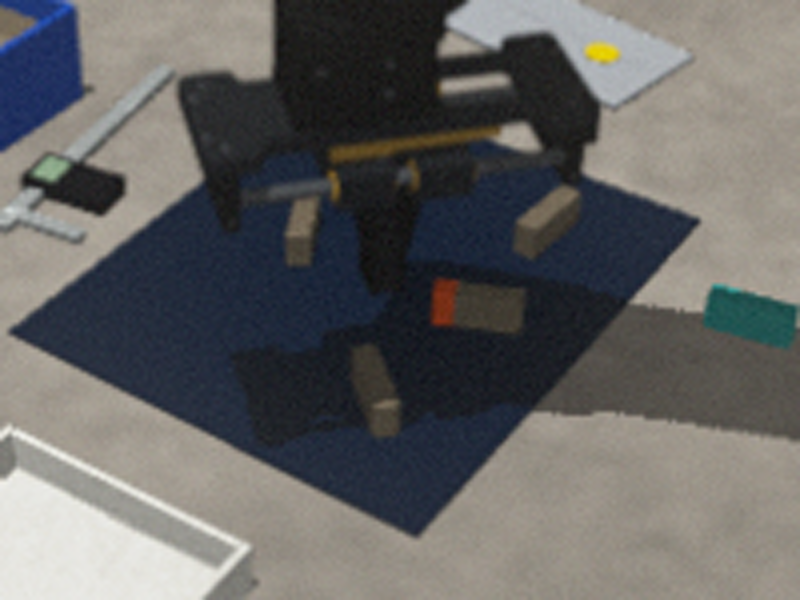

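The bar wasn't touched, so the fingers must have still been closing when I lifted. I'll retry with a wider wait.

Request:
servo_tool(series=[[[0,0,0],0,-0.3],[[0,0,0],0,-0.3],[[0,0,0],0,-0.3],[[0,0,0],0,-0.3],[[0.1,0,-3],0,-0.3],[[0.1,0,-5],0,-0.3],[[0.1,0,-6],0,-0.3],[[0.1,0,-6.1],0,-0.3],[[0.1,0,-6.1],0,-0.3]])

```text
clock: 5.48
ee_pos: [0.4603, 0.0522, 0.0059]
orientation: [[0.001, -0.663, -0.748], [0.0, -0.748, 0.663], [-1.0, -0.001, -0.001]]
force: [0.3, 0.1, 0.3]
grip_width: 0.0309
```

Request:
servo_tool(series=[[[0,0,0],0,-1],[[0,0,0],0,-1],[[0,0,0],0,-1],[[0,0,0],0,-1],[[0,0,0],0,-1],[[0,0,0],0,-1],[[0,0,0],0,-1]])

```text
clock: 6.35
ee_pos: [0.4598, 0.052, 0.0053]
orientation: [[-0.0, -0.663, -0.748], [-0.0, -0.748, 0.663], [-1.0, 0.0, -0.0]]
force: [-0.6, -1.0, -0.2]
grip_width: 0.0008
```

Run:
```python
from seg import *
c=cap("side"); s=readout.get_state(); print(s["ee_pos"],s["grip_width"],s["force"])
a=cv2.resize(c["image"][200:300,280:410,::-1],None,fx=6,fy=6,interpolation=2)
cv2.imwrite("pics/s3.png",a)
print((px(c,[s["ee_pos"]])-[280,200])*6)
```

```text
[0.46  0.052 0.005] 0.0004486478423317612 [ 0.384 -0.625 -0.746]
[[380.268 412.657]]
```

View pics/s3.png

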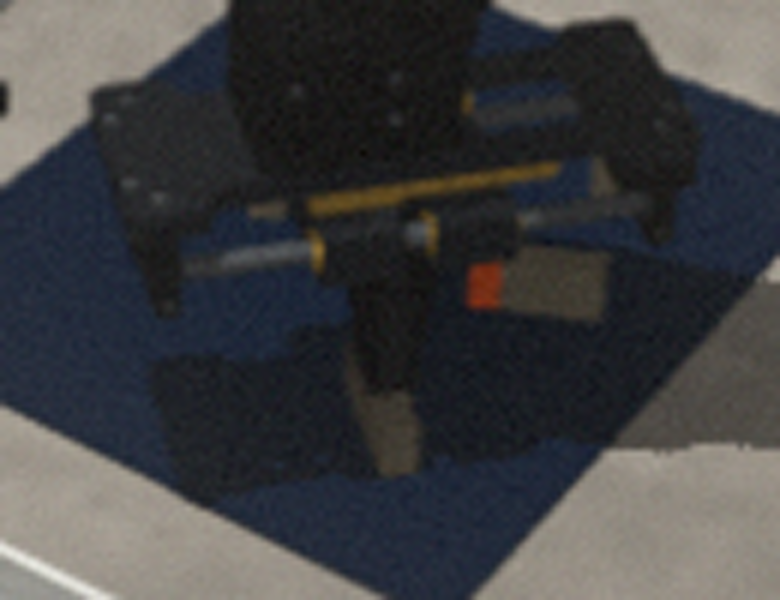

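Run:
```python
from seg import *
c=cap("wrist"); s=readout.get_state()
a=c["image"][130:330,200:460,::-1]; a=cv2.convertScaleAbs(a,alpha=2.2,beta=10)
cv2.imwrite("pics/w3.png",cv2.resize(a,None,fx=3,fy=3,interpolation=2))
p=s["ee_pos"]+np.array([[0,0,0],[0,0,.019],[0,0,-.004]])
print((px(c,p)-[200,130])*3)
```

```text
[[369.38  294.788]
 [368.979 331.628]
 [369.455 287.888]]
```

View pics/w3.png

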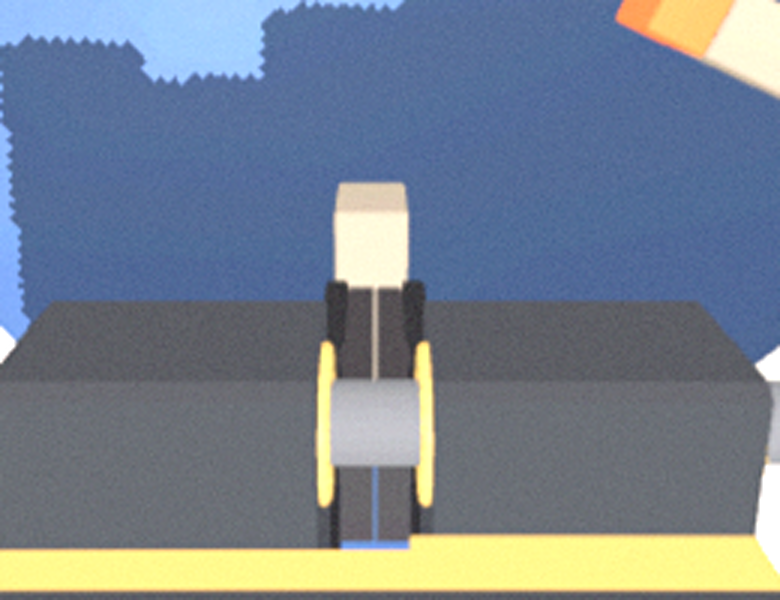

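The wrist view shows the shut pads at (375,288) sitting on top of the bar, so the real fingertips are about 2 cm higher than the reported TCP. I'll open and go lower in small steps, watching the force.

Request:
servo_tool(series=[[[0,0,0.3],0,-0.3],[[0,0,0.3],0,-0.3],[[0,0,0.3],0,-0.3],[[0,0,0.3],0,-0.3],[[0,0,0.3],0,-0.3],[[0,0,-0.4],0,-0.3],[[0,0,-0.7],0,-0.3],[[0,0,-0.8],0,-0.3],[[0,0,-0.8],0,-0.3]])

```text
clock: 7.58
ee_pos: [0.4597, 0.0521, -0.0028]
orientation: [[-0.0, -0.663, -0.748], [-0.0, -0.748, 0.663], [-1.0, 0.0, 0.0]]
force: [0.0, 0.8, -0.4]
grip_width: 0.0299
```

Request:
servo_tool(series=[[[0,0,-0.2],0,-0.3],[[0,0,-0.4],0,-0.3],[[0,0,-0.4],0,-0.3]])

```text
clock: 7.95
ee_pos: [0.4596, 0.052, -0.0069]
orientation: [[-0.0, -0.663, -0.748], [-0.0, -0.748, 0.663], [-1.0, 0.0, 0.0]]
force: [0.0, -0.3, 0.0]
grip_width: 0.0304
```

Request:
servo_tool(series=[[[0,0,-0.2],0,-0.3],[[0,0,-0.4],0,-0.3],[[0,0,-0.5],0,-0.3],[[0,0,-0.5],0,-0.3]])

```text
clock: 8.45
ee_pos: [0.4597, 0.052, -0.0118]
orientation: [[-0.0, -0.663, -0.748], [-0.0, -0.748, 0.663], [-1.0, 0.0, 0.0]]
force: [0.6, 0.4, 0.7]
grip_width: 0.0306
```

Request:
servo_tool(series=[[[0,0,0],0,-1],[[0,0,0],0,-1],[[0,0,0],0,-1],[[0,0,0],0,-1],[[0,0,0],0,-1],[[0,0,0],0,-1]])

```text
clock: 9.2
ee_pos: [0.4598, 0.0521, -0.0117]
orientation: [[0.0, -0.663, -0.748], [-0.0, -0.748, 0.663], [-1.0, -0.0, -0.0]]
force: [0.4, 0.7, 0.4]
grip_width: 0.0136
```

Gripped, with the opening at 13.6 mm. Carrying it to the box at y = 0.

Request:
servo_tool(series=[[[0,0,4],0,-1],[[0,0,8],0,-1],[[4,25.4,8],42,-1],[[4,25.4,8],42,-1],[[4,25.4,8],42,-1],[[4,25.4,8],42,-1],[[4,25.4,8],42,-1],[[4,25.4,8],42,-1],[[4,25.4,4],42,-1],[[4,25.4,1.5],42,-1],[[4,25.4,0.6],42,-1],[[4,25.4,0.6],42,-1]])

```text
clock: 10.7
ee_pos: [0.5, 0.3049, -0.0056]
orientation: [[-0.0, 0.006, -1.0], [-0.001, -1.0, -0.006], [-1.0, 0.001, 0.0]]
force: [0.9, 0.9, -1.5]
grip_width: 0.0137
```

Run:
```python
from seg import *
c=cap("side"); s=readout.get_state(); print(s["ee_pos"],s["force"],s["grip_width"])
a=cv2.resize(c["image"][210:390,160:400,::-1],None,fx=3,fy=3,interpolation=2)
cv2.imwrite("pics/s4.png",a)
```

```text
[ 0.5    0.306 -0.005] [ 0.462 -0.098 -1.336] 0.013906151944181218
```

View pics/s4.png

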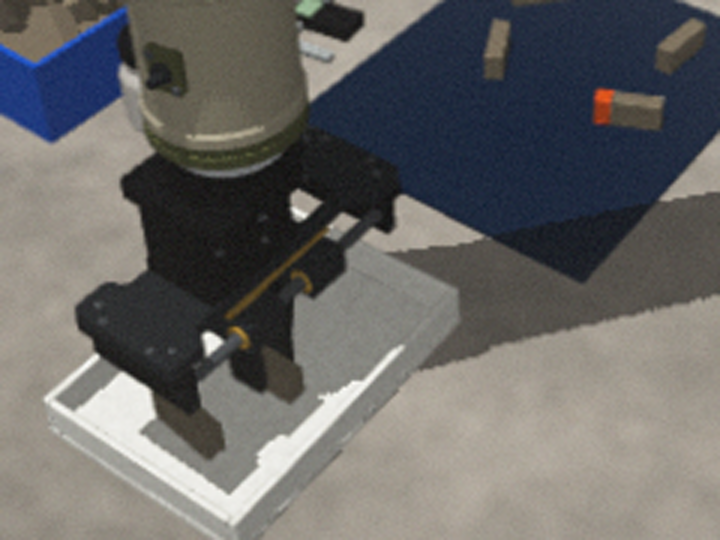

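The bar is over the box floor and parallel to its short side, clear of the packed one at (190,430). Lowering 3 mm and releasing, then on to the grey at (0.574,-0.045).

Request:
servo_tool(series=[[[0,0,-0.3],0,-1],[[0,0,-0.3],0,-0.3],[[0,0,-0.3],0,-0.3],[[0,0,-0.3],0,-0.3],[[0,0,-0.3],0,-0.3],[[0,0,4],0,-0.3],[[0,0,9],0,-0.3],[[7.4,-35.1,9],-63,-0.3],[[7.4,-35.1,9],-63,-0.3],[[7.4,-35.1,9],-63,-0.3],[[7.4,-35.1,9],-63,-0.3],[[7.4,-35.1,9],-63,-0.3]])

```text
clock: 12.25
ee_pos: [0.5643, -0.0022, 0.0844]
orientation: [[0.0, -0.805, -0.593], [0.0, -0.593, 0.805], [-1.0, -0.001, 0.0]]
force: [0.4, -0.4, -0.5]
grip_width: 0.0306
```

Request:
servo_tool(series=[[[0,0,0],0,-0.3],[[0,0,0],0,-0.3]])

```text
clock: 12.5
ee_pos: [0.5641, 0.0011, 0.0842]
orientation: [[-0.0, -0.801, -0.599], [0.0, -0.599, 0.801], [-1.0, -0.0, 0.0]]
force: [-0.6, 0.4, -0.1]
grip_width: 0.0306
```

Run:
```python
from seg import *
s=readout.get_state();print(s["ee_pos"],s["orientation"],s["grip_width"])
c=cap("side"); im=c["image"]; bars(c)
r=im[240:390,170:320].astype(int); m=((r[...,0]-r[...,2]>8)&(r.sum(2)<400)).astype(np.uint8)
n,l,st,ce=cv2.connectedComponentsWithStats(m)
for i in range(1,n):
    if st[i,4]>60: print("box",st[i],w(c,[ce[i]+[170,240]],.016))
```

```text
[0.564 0.001 0.084] [[-0.    -0.801 -0.599]
 [ 0.    -0.599  0.801]
 [-1.    -0.     0.   ]] 0.030608679985125814
px [367. 248.] 174 pos [ 0.45  -0.028] yaw -160.1 res 0.34 copper 41 [ 0.462 -0.017]
box [30  1 23 15 97] [[0.734 0.176 0.016]]
box [ 65  83  26  23 313] [[0.497 0.307 0.016]]
box [ 41  97  25  26 308] [[0.508 0.361 0.016]]
box [  0 141  13   9  86] [[0.518 0.46  0.016]]
box [ 18 143  33   7 121] [[0.479 0.434 0.016]]
```

The first grey lies at (0.497,0.307) in the box.

Request:
servo_tool(series=[[[1,-4.6,0],-9.8,-0.3],[[1,-4.6,0],-9.8,-0.3],[[1,-4.6,-4],-9.8,-0.3],[[1,-4.6,-7],-9.8,-0.3],[[1,-4.6,-9],-9.8,-0.3],[[1,-4.6,-9.7],-9.8,-0.3],[[1,-4.6,-9.7],-9.8,-0.3]])

```text
clock: 13.42
ee_pos: [0.5742, -0.0447, -0.0127]
orientation: [[-0.0, -0.891, -0.454], [0.0, -0.454, 0.891], [-1.0, 0.0, 0.001]]
force: [0.0, 0.1, 1.1]
grip_width: 0.0306
```

Request:
servo_tool(series=[[[0,0,0],0,-1],[[0,0,0],0,-1],[[0,0,0],0,-1],[[0,0,0],0,-1],[[0,0,0],0,-1],[[0,0,0],0,-1]])

```text
clock: 14.18
ee_pos: [0.5747, -0.0456, -0.0121]
orientation: [[0.001, -0.891, -0.453], [0.0, -0.453, 0.891], [-1.0, -0.001, -0.0]]
force: [-0.9, 0.9, 5.4]
grip_width: 0.0133
```

Request:
servo_tool(series=[[[0,0,4],0,-1],[[0,0,8],5,-1],[[-7,30,8],64,-1],[[-7,30,8],64,-1],[[-7,30,8],64,-1],[[-7,30,8],64,-1],[[-7,30,8],64,-1],[[-7,30,8],64,-1],[[-7,30,8],64,-1],[[-7,30,8],64,-1],[[-7,30,4],64,-1],[[-7,30,1.5],64,-1]])

```text
clock: 15.68
ee_pos: [0.5041, 0.2528, 0.0009]
orientation: [[-0.001, 0.013, -1.0], [-0.001, -1.0, -0.013], [-1.0, 0.001, 0.001]]
force: [0.6, 0.4, -1.6]
grip_width: 0.0138
```

Request:
servo_tool(series=[[[0,0,-0.8],0,-1],[[0,0,-1.1],0,-1],[[0,0,-1.1],0,-0.3],[[0,0,-1.1],0,-0.3],[[0,0,-1.1],0,-0.3],[[0,0,-1.1],0,-0.3],[[0,0,-1.1],0,-0.3],[[0,0,5],0,-0.3],[[0,0,9],0,-0.3],[[-6.5,-20,9],23,-0.3],[[-6.5,-29.7,9],23,-0.3],[[-6.5,-29.7,9],23,-0.3]])

```text
clock: 17.18
ee_pos: [0.4618, 0.0744, 0.0926]
orientation: [[0.001, 0.409, -0.912], [0.0, -0.912, -0.409], [-1.0, 0.0, -0.001]]
force: [2.0, -1.4, 0.5]
grip_width: 0.0309
```

Request:
servo_tool(series=[[[0,-10,0],0,-0.3],[[0,-10,0],0,-0.3]])

```text
clock: 17.42
ee_pos: [0.4618, -0.0272, 0.0926]
orientation: [[0.001, 0.403, -0.915], [-0.0, -0.915, -0.403], [-1.0, 0.001, -0.001]]
force: [0.5, 0.3, 0.3]
grip_width: 0.0303
```

Run:
```python
from seg import *
s=readout.get_state();print(s["ee_pos"],s["orientation"],s["grip_width"])
c=cap("side","s5.png"); im=c["image"]; 
r=im[240:390,170:320].astype(int); m=((r[...,0]-r[...,2]>8)&(r.sum(2)<400)).astype(np.uint8)
n,l,st,ce=cv2.connectedComponentsWithStats(m)
for i in range(1,n):
    if st[i,4]>130: print("box",st[i],w(c,[ce[i]+[170,240]],.016))
bars(cap("wrist"))
```

```text
[ 0.462 -0.027  0.093] [[ 0.001  0.403 -0.915]
 [-0.    -0.915 -0.403]
 [-1.     0.001 -0.001]] 0.030320428047584464
box [ 83  65  25  22 293] [[0.5   0.256 0.016]]
box [ 65  83  26  23 312] [[0.498 0.307 0.016]]
box [ 41  97  24  26 309] [[0.509 0.36  0.016]]
box [  0 114  59  36 610] [[0.509 0.435 0.016]]
px [505.  99.] 1996 pos [ 0.594 -0.136] yaw -132.3 res 0.79 copper 0 
px [327. 206.] 1009 pos [ 0.452 -0.039] yaw -156.5 res 0.68 copper 307 [ 0.47  -0.031]
px [406. 226.] 265 pos [ 0.462 -0.113] yaw -100.5 res 395.96 copper 0 
px [288. 239.] 422 pos [ 0.408 -0.019] yaw -116.2 res 287.58 copper 0 
px [363. 242.] 512 pos [ 0.433 -0.084] yaw -113.1 res 249.94 copper 0 
px [393. 247.] 86 pos [ 0.439 -0.113] yaw -28.9 res 403.03 copper 0
```

Three segments are in the box, at y = 0.256, 0.307 and 0.360. The sample is confirmed at (0.452,-0.039), yaw 23.5°. I'll grip it 14 mm behind its centre so that it can be tipped against the box rim.

Request:
servo_tool(series=[[[-2.3,-1.7,0],0,-0.3],[[-2.3,-1.7,-4],0,-0.3],[[-2.3,-1.7,-7.5],0,-0.3],[[-2.3,-1.7,-9.8],0,-0.3],[[-2.3,-1.7,-10.5],0,-0.3],[[-2.3,-1.7,-10.5],0,-0.3],[[-2.3,-1.7,-10.5],0,-1],[[-2.3,-1.7,-10.5],0,-1],[[-2.3,-1.7,-10.5],0,-1],[[-2.3,-1.7,-10.5],0,-1],[[-2.3,-1.7,-10.5],0,-1],[[-2.3,-1.7,-10.5],0,-1]])

```text
clock: 19.02
ee_pos: [0.4398, -0.041, -0.012]
orientation: [[0.001, 0.406, -0.914], [0.0, -0.914, -0.406], [-1.0, 0.0, -0.001]]
force: [-1.9, 0.2, 7.1]
grip_width: 0.0141
```

Request:
servo_tool(series=[[[0,0,4],0,-1],[[0,0,10],0,-1],[[-4.4,32,10],-22,-1],[[-4.4,32,10],-22,-1],[[-4.4,32,10],-22,-1],[[-4.4,32,10],-22,-1],[[-4.4,32,10],-22,-1],[[-4.4,32,10],-22,-1],[[-4.4,32,10],-22,-1],[[-4.4,32,5],-22,-1],[[-4.4,32,3.4],-22,-1],[[-4.4,32,3.4],-22,-1]])

```text
clock: 20.52
ee_pos: [0.3949, 0.2778, 0.0208]
orientation: [[-0.002, 0.033, -0.999], [-0.002, -0.999, -0.033], [-1.0, 0.002, 0.002]]
force: [0.2, 0.0, -1.1]
grip_width: 0.014
```

Run:
```python
from seg import *
c=cap("side"); s=readout.get_state(); print(s["ee_pos"],s["orientation"][:,2],s["force"],s["grip_width"])
cv2.imwrite("pics/s6.png",cv2.resize(c["image"][230:390,170:390,::-1],None,fx=3.5,fy=3.5,interpolation=2))
d=cap("wrist","w6.png")
```

```text
[0.396 0.279 0.022] [-0.999 -0.033  0.   ] [-0.242 -0.307  0.326] 0.01383218131338345
```

View pics/s6.png

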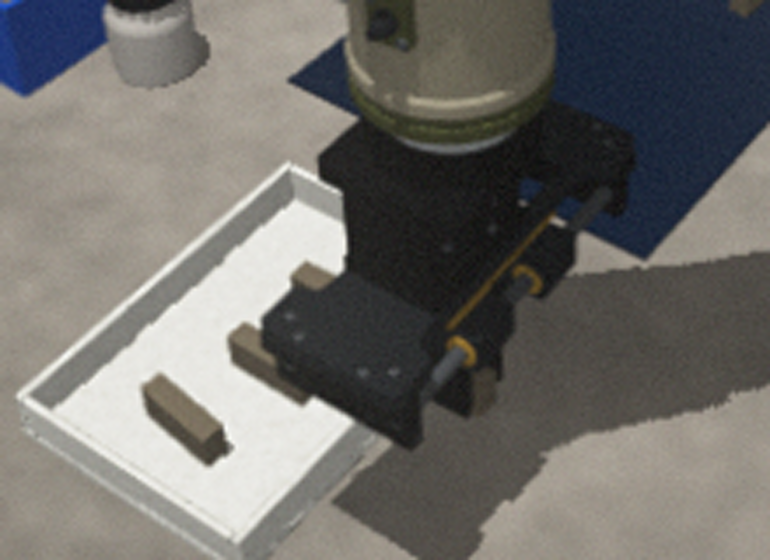

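The sample is held in front of the box rim, its rear end at (480,390). Pressing its copper half down on the rim in small steps.

Request:
servo_tool(series=[[[0,0,-0.4],0,-1],[[0,0,-0.7],0,-1],[[0,0,-0.9],0,-1],[[0,0,-1.0],0,-1]])

```text
clock: 21.12
ee_pos: [0.3952, 0.2789, 0.0112]
orientation: [[-0.0, 0.034, -0.999], [-0.0, -0.999, -0.034], [-1.0, 0.0, 0.0]]
force: [0.7, 0.3, -1.1]
grip_width: 0.0138
```

Request:
servo_tool(series=[[[0,0,-0.2],0,-1],[[0,0,-0.4],0,-1]])

```text
clock: 21.38
ee_pos: [0.3952, 0.279, 0.0072]
orientation: [[0.0, 0.034, -0.999], [-0.0, -0.999, -0.034], [-1.0, 0.0, -0.0]]
force: [0.4, -0.0, -1.2]
grip_width: 0.0138
```

Run:
```python
from seg import *
c=cap("wrist"); s=readout.get_state(); print(s["ee_pos"],s["force"])
cv2.imwrite("pics/w7.png",cv2.resize(c["image"][60:290,180:480,::-1],None,fx=2.6,fy=2.6,interpolation=2))
P=s["ee_pos"]
print((px(c,[[P[0]+.039,P[1]+y,P[2]+z] for y in(-.007,.007) for z in(.014,.036)])-[180,60])*2.6)
```

```text
[0.395 0.279 0.007] [ 0.777 -0.592 -1.653]
[[409.183 291.666]
 [413.916 314.852]
 [344.74  289.532]
 [340.493 312.443]]
```

View pics/w7.png

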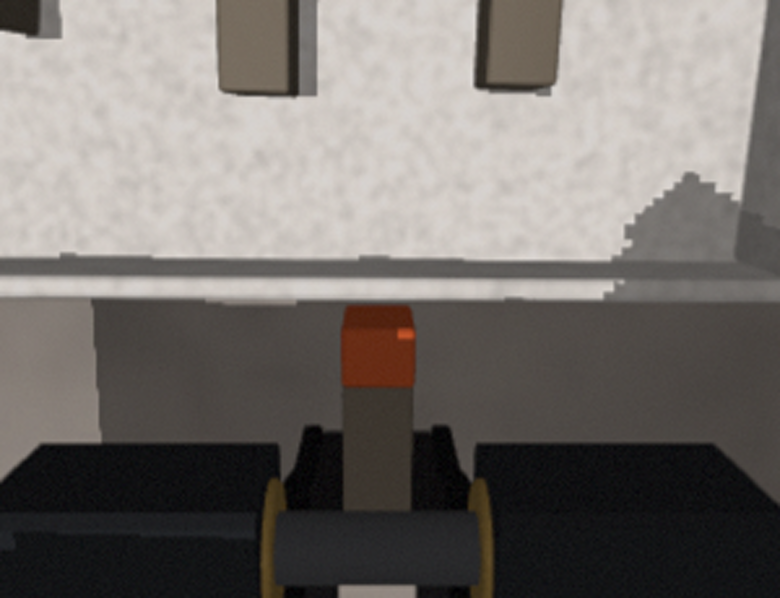

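The copper end at (378,320) stops just short of the rim at row 300, so I'll raise it, move 15 mm forward and press again.

Request:
servo_tool(series=[[[0,0,1.5],0,-1],[[0,0,1.5],0,-1],[[1.5,0,1.5],0,-1],[[1.5,0,1.5],0,-1],[[1.5,0,1.2],0,-1],[[1.5,0,0.9],0,-1],[[1.5,0,0.7],0,-1],[[1.5,0,0.5],0,-1],[[1.5,0,0.5],0,-1]])

```text
clock: 22.55
ee_pos: [0.4092, 0.2789, 0.0125]
orientation: [[-0.001, 0.034, -0.999], [-0.001, -0.999, -0.034], [-1.0, 0.001, 0.001]]
force: [-5.8, -2.4, 10.0]
grip_width: 0.0136
```

Contact: 10 N upward. Continuing.

Request:
servo_tool(series=[[[0,0,-0.2],0,-1],[[0,0,-0.4],0,-1],[[0,0,-0.4],0,-1]])

```text
clock: 22.92
ee_pos: [0.4091, 0.279, 0.0085]
orientation: [[-0.002, 0.034, -0.999], [-0.001, -0.999, -0.034], [-1.0, 0.001, 0.002]]
force: [-7.3, -2.4, 9.4]
grip_width: 0.0139
```

Request:
servo_tool(series=[[[0,0,-0.2],0,-1],[[0,0,-0.3],0,-1],[[0,0,-0.3],0,-1]])

```text
clock: 23.3
ee_pos: [0.4091, 0.279, 0.0056]
orientation: [[-0.001, 0.034, -0.999], [-0.001, -0.999, -0.034], [-1.0, 0.001, 0.001]]
force: [-6.1, -2.4, 9.9]
grip_width: 0.0137
```

```bash
cat > tilt.py <<'E'
from seg import *
def tilt(show=True):
    """fit pitch & position along tool z / height of sample from copper face pixels in the wrist view"""
    s=readout.get_state(); c=cap("wrist"); im=c["image"].astype(int)
    m=((im[...,0]-im[...,1]>45)&(im[...,0]>90)).astype(np.uint8)
    m[:50]=0; n,l,st,ce=cv2.connectedComponentsWithStats(m); i=1+np.argmax(st[1:,4])
    return s,c,(l==i).astype(np.uint8),st[i],ce[i]
E
python3 - <<'E'
from tilt import *
s,c,m,st,ce=tilt(); print(s["ee_pos"],s["force"],st,ce)
im=c["image"]; x,y,ww,h=st[:4]
cv2.imwrite("pics/w8.png",cv2.resize(im[y-30:y+80,x-50:x+ww+50,::-1],None,fx=5,fy=5,interpolation=2))
print(x-50,y-30)
E
```

```text
[0.409 0.279 0.006] [-6.112 -2.362  9.865] [310 202  30  24 584] [324.784 215.322]
260 172
```

View pics/w8.png

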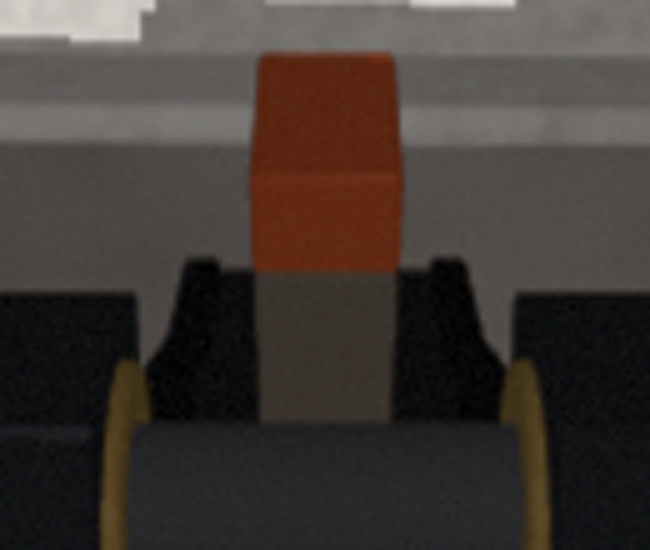

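```bash
cat > fit.py <<'E'
from seg import *
def fit(c,s,uv):
    R=np.array(s["orientation"]);o=np.array(s["ee_pos"]); f=-R[:,2]; l=np.cross([0,0,1],f)
    pts=[(.025,y,z) for z in(-.011,.011) for y in(.007,-.007)]+[(.013,y,.011) for y in(.007,-.007)]
    def P(p,q):
        a=p[3]; d=f*np.cos(p[4])+l*np.sin(p[4]); n=np.cross([0,0,1],d)
        ax=d*np.cos(a)+np.array([0,0,1])*np.sin(a); up=-d*np.sin(a)+np.array([0,0,1])*np.cos(a)
        return o+f*p[0]+l*p[1]+np.array([0,0,p[2]])+np.array(q)@np.array([ax,n,up])
    r=least_squares(lambda p:(px(c,P(p,pts))-uv).ravel(),[.01,0,.025,.3,0],diff_step=1e-4,x_scale=[.01,.01,.01,.1,.1])
    print("fwd,left,up",r.x[:3],"pitch",np.degrees(r.x[3]).round(1),"yaw rel",np.degrees(r.x[4]).round(1),"rms",np.sqrt(2*r.cost/12).round(2),"end in tool fwd/left/up",(P(r.x,[(.025,0,0)])-o)@np.array([f,l,[0,0,1]]).T)
    return r.x
E
python3 - <<'E'
from fit import *
s=readout.get_state(); c=cap("wrist")
uv=(np.array([[260,57],[392,57],[252,177],[402,177],[254,270],[400,270]])+.5)/5-.5+[260,172]
fit(c,s,uv)
E
```

```text
fwd,left,up [ 0.008 -0.001  0.026] pitch 17.7 yaw rel 0.1 rms 0.42 end in tool fwd/left/up [[ 0.031 -0.001  0.034]]
```

Pitch is 17.7° now, so pressing another 3.5 mm.

Request:
servo_tool(series=[[[0,0,-0.2],0,-1],[[0,0,-0.35],0,-1],[[0,0,-0.35],0,-1]])

```text
clock: 23.78
ee_pos: [0.4093, 0.279, 0.0021]
orientation: [[-0.001, 0.034, -0.999], [-0.001, -0.999, -0.034], [-1.0, 0.001, 0.001]]
force: [-5.3, -2.7, 10.2]
grip_width: 0.0137
```

```bash
cat >> fit.py <<'E'
from tilt import tilt
def auto():
    s,c,m,st,ce=tilt(); im=c["image"].astype(float)
    x,y,ww,h=st[:4]; rows=np.where(m.any(1))[0]; g=lambda v:[np.where(m[v])[0][0]-.5,np.where(m[v])[0][-1]+.5]
    # ridge row: biggest step in red inside the blob
    col=im[y:y+h,x+8:x+ww-8,0].mean(1); d=np.abs(np.gradient(cv2.GaussianBlur(col[:,None],(1,3),0)[:,0])); d[:4]=0; d[-4:]=0
    k=y+int(np.argmax(d)); yt,yb=rows[0]-.5,rows[-1]+.5
    q=[]
    for yy,v in((yt,rows[0]+1),(k,k),(yb,rows[-1]-1)): a,b=g(v); q+=[[a,yy],[b,yy]]
    print("uv",np.round(q,1).tolist(),s["ee_pos"],s["force"],s["grip_width"])
    return fit(c,s,np.array(q)),s,c
E
python3 -c "
from fit import *
auto()"
```

```text
uv [[312.5, 186.5], [337.5, 186.5], [309.5, 215.0], [339.5, 215.0], [310.5, 232.5], [339.5, 232.5]] [0.409 0.279 0.002] [-5.292 -2.729 10.168] 0.013704445388753686
fwd,left,up [ 0.006 -0.001  0.026] pitch 23.5 yaw rel -0.0 rms 0.41 end in tool fwd/left/up [[ 0.029 -0.001  0.036]]
```

Pitch is 23.5°, which is good. Lifting and carrying it to a stand-off before the station.

Request:
servo_tool(series=[[[0,0,4],0,-1],[[0,0,10],0,-1],[[0,-4,16],-2,-1],[[0,-10,19.8],-6,-1],[[0,-16,19.8],-12,-1],[[0,-22,19.8],-12,-1],[[0,-28,19.8],-12,-1],[[0,-34,19.8],-12,-1],[[0,-40,19.8],-12,-1],[[0,-46,19.8],-12,-1],[[0,-52,19.8],-12,-1],[[0,-57,19.8],-12,-1]])

```text
clock: 25.32
ee_pos: [0.4097, -0.2932, 0.1997]
orientation: [[0.0, -0.175, -0.985], [-0.001, -0.984, 0.175], [-1.0, 0.0, -0.0]]
force: [1.8, 0.7, -1.5]
grip_width: 0.0136
```

Request:
servo_tool(series=[[[0,0,0],0,-1],[[0,0,0],0,-1]])

```text
clock: 25.58
ee_pos: [0.4102, -0.2903, 0.1993]
orientation: [[-0.001, -0.174, -0.985], [0.0, -0.985, 0.174], [-1.0, -0.0, 0.001]]
force: [-0.1, 0.9, -1.6]
grip_width: 0.0136
```

Run:
```python
from fit import *
auto()
def dot(c):
    im=c["image"].astype(int); m=((im[...,0]>120)&(im[...,1]>110)&(im[...,2]<110)&(im[...,0]-im[...,2]>80)).astype(np.uint8)
    n,l,st,ce=cv2.connectedComponentsWithStats(m)
    for i in range(1,n):
        if st[i,4]>15: print("dot",st[i],w(c,[ce[i]],.0065))
for n in("wrist","side","scene"): print(n); dot(cap(n,"z_"+n+".png"))
```

```text
uv [[310.5, 185.5], [338.5, 185.5], [309.5, 214.0], [339.5, 214.0], [310.5, 232.5], [339.5, 232.5]] [ 0.41  -0.29   0.199] [-0.065  0.946 -1.614] 0.0135727354889755
fwd,left,up [ 0.008 -0.001  0.031] pitch 22.4 yaw rel 0.4 rms 0.24 end in tool fwd/left/up [[ 0.031 -0.001  0.041]]
wrist
dot [332  54  20  22 353] [[ 0.526 -0.331  0.007]]
dot [550 204   5  14  42] [[ 0.304 -0.57   0.007]]
dot [583 214  10  14  69] [[ 0.283 -0.615  0.007]]
dot [548 219   5  14  40] [[ 0.284 -0.568  0.007]]
dot [546 232   5  16  46] [[ 0.263 -0.566  0.007]]
dot [544 247   4   9  18] [[ 0.248 -0.563  0.007]]
dot [539 287   5  13  34] [[ 0.183 -0.558  0.007]]
dot [538 301   4  14  30] [[ 0.162 -0.556  0.007]]
dot [537 315   4  12  28] [[ 0.141 -0.555  0.007]]
side
dot [429   3   9   9  37] [[ 1.44  -2.575  0.006]]
dot [491   7  24  10  76] [[ 0.992 -2.775  0.006]]
dot [480  16  14  13  59] [[ 0.97  -2.324  0.006]]
dot [505  19  10   7  24] [[ 0.871 -2.501  0.006]]
dot [513  23  19   9  26] [[ 0.76  -2.354  0.006]]
dot [532  44   8   5  16] [[ 0.584 -2.01   0.006]]
dot [553  50  78  19 248] [[ 0.268 -1.998  
[... 264 characters left out ...]
ot [511 154  19   7  32] [[ 0.295 -0.678  0.006]]
dot [532 160  12   6  20] [[ 0.241 -0.673  0.006]]
dot [545 165  20   8  36] [[ 0.188 -0.668  0.006]]
dot [515 172  14   7  30] [[ 0.26  -0.568  0.006]]
dot [529 178  12   6  25] [[ 0.218 -0.563  0.006]]
dot [396 181   9   5  34] [[ 0.525 -0.326  0.006]]
dot [543 183  12   6  22] [[ 0.179 -0.558  0.006]]
dot [  0 328  10   8  20] [[0.883 0.586 0.006]]
dot [  0 345  22  16  36] [[0.821 0.602 0.006]]
dot [  0 356  35  25  56] [[0.779 0.612 0.006]]
scene
dot [206 198   6   4  16] [[ 0.526 -0.331  0.006]]
dot [437 334 127  32 289] [[0.7   0.539 0.006]]
dot [428 359 121  31 219] [[0.767 0.531 0.006]]
dot [427 379  16   5  19] [[0.827 0.446 0.006]]
```

View pics/z_wrist.png

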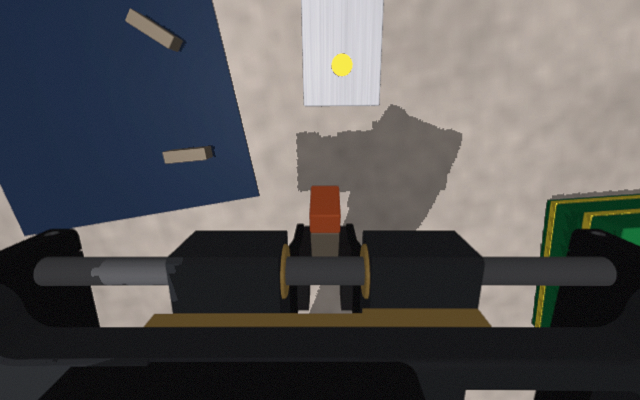

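The two greys left on the mat are still in place at (154,30) and (189,155). The plate edge is level in the view, so its yaw of −10° matches the tool. The dot averages (0.5255,−0.329). Moving in.

Request:
servo_tool(series=[[[3,-1.2,-2.5],0,-1],[[6,-2.4,-5],0,-1],[[8,-3,-6.5],0,-1],[[8.6,-3.3,-6.8],0,-1],[[8.6,-3.3,-6.8],0,-1],[[8.6,-3.3,-6.8],0,-1]])

```text
clock: 26.52
ee_pos: [0.4959, -0.3241, 0.1328]
orientation: [[0.001, -0.175, -0.985], [-0.0, -0.985, 0.175], [-1.0, 0.0, -0.001]]
force: [-0.7, 0.2, -1.2]
grip_width: 0.0137
```

Run:
```python
from fit import *
x,s,c=auto()
R=np.array(s["orientation"]);f=-R[:,2];l=np.cross([0,0,1],f);ax=f*np.cos(x[3])+np.array([0,0,np.sin(x[3])])
cen=s["ee_pos"]+f*x[0]+l*x[1]+[0,0,x[2]]; print("end by wrist",cen+.025*ax)
cams=[];obs=[]
for n in("side","scene"):
    d=cap(n); im=d["image"].astype(int); m=((im[...,0]-im[...,1]>45)&(im[...,0]-im[...,2]>45)).astype(np.uint8)
    p=px(d,[cen+.019*ax])[0]; k,ll,st,ce=cv2.connectedComponentsWithStats(m)
    i=min((i for i in range(1,k) if st[i,4]>8),key=lambda i:np.hypot(*(ce[i]-p))); print(n,"pred copper",p,"seen",ce[i],st[i]); cams.append(d);obs.append(ce[i])
r=least_squares(lambda q:np.r_[px(cams[0],q)[0]-obs[0],px(cams[1],q)[0]-obs[1]],cen,diff_step=1e-4)
print("copper centre triangulated",r.x,"cost",r.cost,"-> end",r.x+.006*ax,"focus ~[.5255,-.329,.17]")
# plate yaw from the wrist picture taken at stand-off is -10 deg
```

```text
uv [[310.5, 185.5], [338.5, 185.5], [309.5, 214.0], [339.5, 214.0], [310.5, 232.5], [339.5, 232.5]] [ 0.496 -0.324  0.133] [-0.743  0.168 -1.218] 0.013749040558469981
fwd,left,up [ 0.008 -0.001  0.031] pitch 22.6 yaw rel 0.4 rms 0.24 end in tool fwd/left/up [[ 0.031 -0.001  0.041]]
end by wrist [ 0.526 -0.331  0.173]
side pred copper [407.63  127.256] seen [405.696 128.783] [403 126   6   6  23]
scene pred copper [202.304 150.157] seen [202.143 149.643] [200 147   5   6  28]
copper centre triangulated [ 0.523 -0.327  0.171] cost 1.6895590772847324 -> end [ 0.529 -0.328  0.173] focus ~[.5255,-.329,.17]
```

Request:
servo_tool(series=[[[-0.1,0.1,-0.3],0,-1],[[-0.1,0.1,-0.3],0,-1],[[-0.1,0.1,-0.3],0,-1],[[-0.1,0.1,-0.3],0,-1],[[-0.1,0.1,-0.3],0,-1],[[-0.1,0.1,-0.3],0,-1]])

```text
clock: 27.42
ee_pos: [0.4952, -0.3231, 0.1288]
orientation: [[-0.0, -0.175, -0.985], [-0.0, -0.985, 0.175], [-1.0, 0.0, -0.0]]
force: [-0.4, -0.4, -0.6]
grip_width: 0.0137
```

Run:
```python
from fit import *
auto()
job.close_job()
```

```text
uv [[310.5, 185.5], [338.5, 185.5], [309.5, 214.0], [339.5, 214.0], [310.5, 232.5], [339.5, 232.5]] [ 0.495 -0.323  0.129] [-0.411 -0.366 -0.604] 0.01367413004132248
fwd,left,up [ 0.008 -0.001  0.031] pitch 22.5 yaw rel 0.4 rms 0.24 end in tool fwd/left/up [[ 0.031 -0.001  0.041]]
the job is handed in; nothing more can be done
```

The job is handed in at about 27.5 s, with the arm holding the sample still in front of the inspection camera.

**Box:** I laid two greys from the mat in the white box and let go of them. After the second release the side view showed three segments in it, at y of about 0.256, 0.307 and 0.360. The two greys left on the mat were still in place when last seen, just before the final move to the camera.

**Sample:** The moves only allow turns about the vertical, so I gripped the sample near its plain end. I tilted it in the fingers by pressing its copper half on the box rim.

**Last checks:**
- **Tilt:** about 22.5° up towards the lens, against 25° wanted.
- **Yaw:** about −10°, in line with the station plate as judged from the pictures.
- **Copper end:** about 3–5 mm from the focus point by the wrist camera, and by the side and scene cameras together. I then shifted the arm about 3 mm down towards the focus.
- **Grip:** opening steady at 13.7 mm.

**What failed or disagreed:**
- The first two attempts to grip a grey closed above it, because the fingertips turned out to be about 2 cm higher than the reported tool point. I corrected for this.
- The first press on the rim fell just short, because the rim was about 1 cm further out than I had measured.
- The estimate of where the copper end sits in the gripper changed by about 5 mm after I lifted it off the rim.

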